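Hang the dough scraper on the rail peg by its slot

TASK

Take the dough scraper out of the grooved wooden block and hang it on the headed peg of the rail stand by the L-shaped slot in its blade: slide the slot sideways over the peg, lower it gently until the peg is fully home in the closed upper end of the slot, and let go so that it hangs upright on the peg alone. The peg may be clamped anywhere along the middle part of the rail, so find it by feel or by looking, and never drop the scraper on the stand or force it. Leave the jam jar and the glass tumbler where they are.

Things in the scene. Friction and masses are not known exactly. Their poses are not given: they have to be found in the camera images.
- scraper: Dough scraper, 0.25-0.4 kg: upright steel blade 120 wide (y) x 110 high (z) x 4 mm thick (x) under a wooden handle. Origin: middle of the blade's bottom edge; z up, y along the handle. An L-shaped slot through the blade opens at its -y edge: a horizontal run 13 mm high, then at its blind end a leg going up. It starts upright in the block's groove, free to be pulled straight up.
- scraper_handle (a point): Centre of the scraper's wooden handle bar, 22 mm thick (x) x 110 long (y) x 28 high (z); 122 mm above the scraper's origin. Two raised finger stops (34 mm thick, 8 mm long, 30 mm high) at y = +-22 mm leave a 36 mm long bare grip between them: grasp it there, across its 22 mm. Weight 2.4 to 3.9 N.
- slot_mouth (a point): Mouth of the scraper's slot, mid-height of its horizontal run: scraper frame y -60, z 56.5 mm. The run spans z 50 to 63 mm, from the mouth (flared at 45 degrees over 8 mm to 29 mm high) to a blind end at y = +7.5 mm.
- slot_home (a point): Closed flat top of the slot's leg: scraper frame y +2, z 83 mm. The leg is 11 mm wide (y -3.5 to +7.5 mm) and rises from the horizontal run. The peg's upper side must end up here, 8 mm diameter; the scraper then hangs level.
- rail_stand: Fixed stand: wooden base 110 x 270 x 16 mm (x -45 to +65, y +-135 mm), two posts, and a 14 mm square steel rail 236 mm long along y at x = +30, 140 mm above the worktop. Origin on the worktop; z up, -x is the front (robot side). A dark clamp block on the rail carries one peg that points to -x. Nothing on it is higher than 150 mm. With the scraper hung, its origin is 61 mm above the worktop.
- peg_middle (a point): Not the peg itself: middle of the peg's possible places, at stand x 0, y 0, z 140 mm. The true peg (8 mm diameter, along x at z 140, free from x +18 to -18 mm, then a head 18 mm diameter x 5 mm) is clamped at an unmeasured y from -40 to +40 mm of this point and stays put below 60 N: find it by feel or camera.
- groove_block: Fixed light-wood block 56 (x) x 150 (y) x 40 mm high with a groove 7 mm wide, 28 mm deep along its y axis; the scraper stands in it, its bottom edge 12 mm above the worktop, its y along the block's. Origin: centre of the underside.
- jam_jar: Bystander: jam jar, 71 mm diameter, 110 mm high, loose; origin at centre of underside.
- tumbler: Bystander: clear glass tumbler, 81 mm diameter, 93 mm high, loose; origin at centre of underside.
Things that resemble listed ones, but are neither listed nor needed, are in the scene too. Several things have the shape of the scraper; the one meant has the colours described above.

How it is judged:
By the outcome, as a careful person would: the job done as asked, in the order asked, and still so for the second after the job is handed in, with the robot touching nothing.
It also fails if it takes over 53 s, if anything falls off the work surface, if the arm or the gripper's body presses on something with over 40 N, if the wrist force passes 120 N, or if a joint passes its speed limit or range.

ROBOT

A 7-joint arm with a two-finger parallel gripper is mounted at the origin on a cart in front of the work surface, level with it; the furniture and walls round the work are solid. World frame = base frame: x ahead of the robot, y to its left, z up, the work surface at z = 0. Lengths are in m, angles in rad, forces in N, time in s.
With the tool pointing down it reaches from about 0.425 to 0.925 m from the base axis. Payload 6.8 kg.
Tool frame: the origin (TCP) lies at the centre of the arm's flange, where the gripper is bolted on; the fingertips stand 173 mm ahead of it and the grasp point (between the pads) lies 155 mm ahead of it; z points along the fingers, y is the line along which they close (so a half turn about z gives the same grasp; the last joint's range is limited). The gripper opens to 85 mm and grips with 20 to 120 N. Pads are 22 mm wide; open, the fingers measure 114 mm over their backs; the gripper's body (76 mm by 85 mm) begins 54 mm behind the grasp point. The pads swing forward as they close: fully open they stand 13 mm farther back than shut.
Start: joints at [-1.252, 0.477, 0.022, 1.555, -0.011, 1.109, -0.083], TCP at [0.279, 0.614, 0.405] pointing down, gripper open.
Joint ranges: [-2.96, 2.96], [-0.34, 2.1], [-1.41, 1.46], [0.24, 2.44], [-1.37, 4.51], [0.17, 1.92], [-2.96, 2.96]. Speed limits (rad/s): [2.39, 2.39, 3.14, 3.14, 3.14, 3.14, 3.14].

INTERFACE

Orientations are given as a rotation vector (axis times angle).
In Python, from workcell import ctrl gives the robot as it stands.
- The arm moves only by the shell command python3 -m jog 'ROWS' [OPENING] [FORCE]. ROWS is a JSON object of lists of equal length, an entry for each row: "slide": the shift along the world's x, y, z in cm, a list of three; "angular": the turn, a rotation vector about the world's x, y, z in rad, a list of three. In form: {"slide": [[tx, ty, tz], ...], "angular": [[ax, ay, az], ...]}. A call has 1 to 5 rows; each row shifts and turns the commanded pose from where the row before left it; what a row does not reach is not made up. A row lasts 1/10 s, in which the tool goes at most 50 mm and 8.59 degrees, less where a joint would pass 70% of its speed; a pose out of reach is approached as far as the arm can. A call with a gripper value outside its range is refused whole. OPENING is the finger opening in cm, from 0 to 8.54, set as the call begins (- or left out, the last holds). The fingers move at their own pace and stop on an object; FORCE is the grip in N (left out, the last holds). Time passes only in rows, so rows that do not move let the fingers close. It gives the time, the measured TCP pose, the force, the opening and the grip force at its end, in the units of the state.
- ctrl.get_state(): the state, without advancing time (a new reading comes with each control period).
- ctrl.read_camera(name): name is "scene" or "side" or "wrist"; returns a dict with "color" (400x640x3 uint8, red, green, blue), "K" (3x3 intrinsics, pixels), "R" (3x3) and "t" (3): a world point X has camera coordinates R X + t; the wrist camera has in their place "hand_eye" (4x4, takes a point from camera to tool coordinates, whose origin is the TCP and whose axes are the flange's). Camera axes: x right, y down, z forward; pixel columns grow to the right and rows downward; lengths in m; the calibration is good to about 2 mm. A picture is of the moment at which its call begins: read the wrist's pose just before it. There is no depth.
- ctrl.close_job(): hands the job in; it is judged then, once.
The state is a dict: "time_s": time; "joint_positions": joint angles; "qd": joint speeds; "tau": joint torques, N m; "tool_pos": TCP position; "ee_rot": TCP orientation; "contact_force": force on the tool from outside, world axes, zero at the start; "torque": the same for the moment, N m; "finger_gap": opening from 0.0 (shut) to 1.0 (fully open); "finger_force": force on a finger pad.
Only numpy, scipy, OpenCV 4.12 (cv2) and the standard library are available. Lean on these libraries where they do the work, as an engineer would, in place of code of your own. Each camera call takes 0.05 s, during which the arm holds its last target. There are 200 camera calls.

## Working session

There is one attempt and no reset: what is moved stays moved. The work goes in short steps, Python scripts to look and compute and a shell command to move; the robot and the scene stay as the last step left them, time stands still between calls to the robot, and variables do not carry over. Pictures are saved under pics/ and viewed, at most 10 in all, crops included, and the job is handed in when it is done.

```bash
ls; mkdir -p pics
python3 - <<'E'
from workcell import ctrl
import cv2,numpy as np
s=ctrl.get_state();print(s['time_s'],s['tool_pos'],s['ee_rot'],s['contact_force'],s['finger_gap'])
for n in('scene','side','wrist'):
    c=ctrl.read_camera(n);np.savez(f'pics/{n}0.npz',**{k:v for k,v in c.items()})
    cv2.imwrite(f'pics/{n}0.png',c['color'][...,::-1])
    print(n,{k:np.round(v,4).tolist() for k,v in c.items() if k!='color'})
a=[cv2.imread(f'pics/{n}0.png') for n in('scene','side')]
E
```

```text
pics
0.0 [0.27928743 0.61419611 0.40371341] [-6.65175876e-01 -3.07009566e+00  2.89120709e-03] [-0.66107046  0.32513251  0.26935305] 0.9989811672156389
scene {'K': [[388.8188, 0.0, 322.8699], [0.0, 388.8188, 201.2953], [0.0, 0.0, 1.0]], 'R': [[0.4748, -0.88, 0.0079], [-0.4797, -0.2664, -0.836], [0.7378, 0.3932, -0.5487]], 't': [-0.3101, 0.3325, 0.7014]}
side {'K': [[403.4002, 0.0, 319.5475], [0.0, 403.4002, 205.0919], [0.0, 0.0, 1.0]], 'R': [[-0.1926, -0.9812, 0.0077], [-0.8293, 0.1586, -0.5358], [0.5245, -0.1096, -0.8443]], 't': [0.0555, 0.5278, 0.8913]}
wrist {'K': [[327.6894, 0.0, 324.7665], [0.0, 327.6894, 194.3245], [0.0, 0.0, 1.0]], 'hand_eye': [[0.0003, -0.9624, -0.2718, 0.0679], [1.0, 0.0005, -0.0008, 0.0002], [0.0009, -0.2718, 0.9624, 0.0307], [0.0, 0.0, 0.0, 1.0]]}
```

View pics/scene0.png

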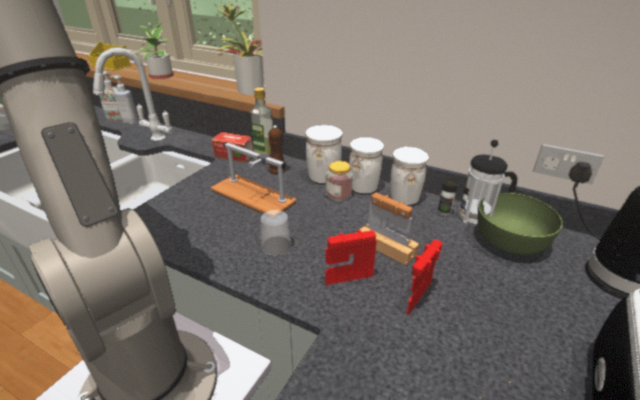

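View pics/side0.png

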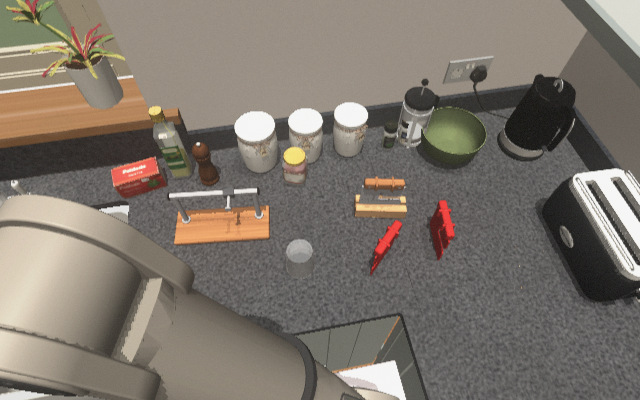

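Candidates shaped like the scraper: wooden handle with a steel blade in the block (side 384,184; scene 391,205), and two all-red ones (side 386,245 and 442,228; scene 350,257 and 424,275). Only the first has the wood and steel colours and stands in the block. The peg on the rail is at about side (229,203). I'll enlarge both places to confirm.

Run:
```python
import cv2,numpy as np
s=cv2.imread('pics/side0.png');c=cv2.imread('pics/scene0.png')
def cr(i,x,y,w=100,h=75):return cv2.resize(i[y:y+h,x:x+w],(400,300),interpolation=cv2.INTER_CUBIC)
cv2.imwrite('pics/crop1.png',np.vstack([np.hstack([cr(s,335,160),cr(s,172,175)]),np.hstack([cr(c,345,185),cr(c,205,135)])]))
```

```text
(no output)
```

View pics/crop1.png

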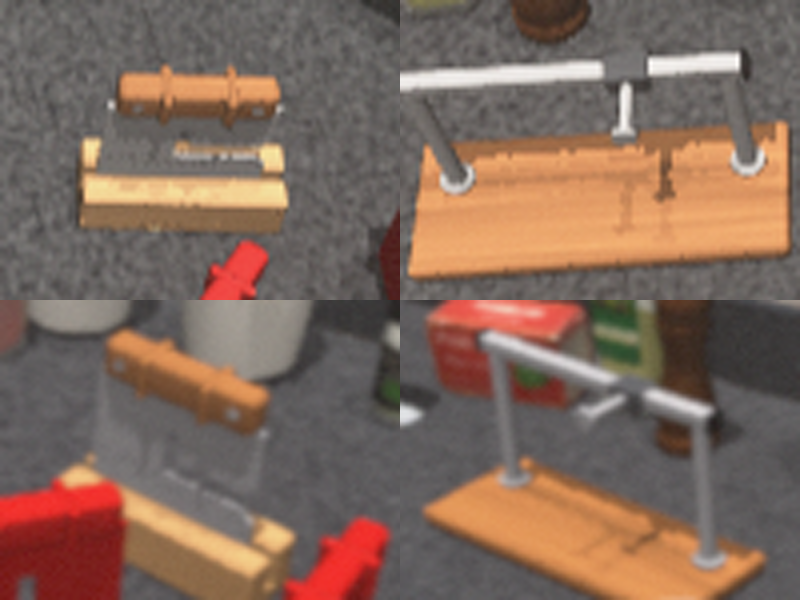

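The crop confirms it: the wood/steel scraper is in the block (its slot mouth towards image right, world -y), and the peg with its head is at side ≈(228,207), scene ≈(251,163). Now I'll measure.

```bash
cat > h.py <<'E'
import cv2,numpy as np
L=lambda n:dict(np.load(f'pics/{n}.npz'))
def ray(c,p):
    d=np.linalg.inv(c['K'])@[p[0],p[1],1];R=c['R'];return -R.T@c['t'],R.T@d
def plane(c,p,z):
    o,d=ray(c,p);return o+d*(z-o[2])/d[2]
def tri(a,pa,b,pb):
    o,d=ray(a,pa);q,e=ray(b,pb);d=d/np.linalg.norm(d);e=e/np.linalg.norm(e)
    s=np.linalg.lstsq(np.c_[d,-e],q-o,rcond=None)[0];P,Q=o+s[0]*d,q+s[1]*e
    return (P+Q)/2,np.linalg.norm(P-Q)
def wristcam(c,s):
    from scipy.spatial.transform import Rotation as Ro
    T=np.eye(4);T[:3,:3]=Ro.from_rotvec(s['ee_rot']).as_matrix();T[:3,3]=s['tool_pos']
    M=np.linalg.inv(T@c['hand_eye']);c['R'],c['t']=M[:3,:3],M[:3,3];return c
E
python3 - <<'E'
from h import *
np.set_printoptions(precision=4,suppress=True)
A,B=L('side0'),L('scene0')
def mask(c,x,y,w,h,lo,hi):
    m=cv2.inRange(cv2.cvtColor(c['color'],cv2.COLOR_RGB2HSV),lo,hi);k=np.zeros_like(m);k[y:y+h,x:x+w]=m[y:y+h,x:x+w]
    n,l,st,ce=cv2.connectedComponentsWithStats(k);i=1+st[1:,4].argmax();return (l==i).astype('uint8'),st[i],ce[i]
for n,c,b in(('side',A,(350,170,70,22)),('scene',B,(365,185,55,40))):
    m,st,ce=mask(c,*b,(5,110,60),(18,255,255));r=cv2.minAreaRect(cv2.findNonZero(m));print(n,'handle',st,ce,r)
    globals()['c'+n]=np.array(r[0])
print('handle',tri(A,cside,B,cscene))
C=lambda u,v,x,y:(x+u/4,y+v/4)
for nm,p,z in[('blk FL bottom',C(83,229,335,160),0),('blk FR bottom',C(286,230,335,160),0),('blk FL top',C(83,180,335,160),.04),('blk FR top',C(287,187,335,160),.04),('blk BL',C(84,140,335,160),.04),('blk BR',C(284,145,335,160),.04)]:print(nm,plane(A,p,z))
m,st,ce=mask(A,165,195,115,60,(5,90,60),(20,255,255));r=cv2.minAreaRect(cv2.findNonZero(m));print('base',st)
q=cv2.approxPolyDP(cv2.convexHull(cv2.findNonZero(m)),4,True)[:,0];print(q.tolist())
for p in q:print('  ',p,plane(A,p,.016),plane(A,p,0))
print('head',tri(A,C(224,131,172,175),B,C(182,112,205,135)), 'z.14:',plane(A,C(224,131,172,175),.14),plane(B,C(182,112,205,135),.14))
print('clamp',plane(A,C(225,68,172,175),.145),'rail R',plane(A,C(343,58,172,175),.147))
E
```

```text
side handle [364 176  41  15 397] [384.262 183.136] ((384.0862121582031, 183.0344696044922), (39.98970031738281, 13.095010757446289), 3.3664608001708984)
scene handle [372 192  40  26 476] [391.271  204.5294] ((390.8084411621094, 204.9105987548828), (42.469783782958984, 14.740577697753906), 25.016895294189453)
handle (array([ 0.5752, -0.2341,  0.1336]), np.float64(0.005734561240718825))
blk FL bottom [ 0.5613 -0.1637  0.    ]
blk FR bottom [ 0.5319 -0.3125  0.    ]
blk FL top [ 0.5793 -0.1647  0.04  ]
blk FR top [ 0.5455 -0.3096  0.04  ]
blk BL [ 0.6134 -0.1739  0.04  ]
blk BR [ 0.5812 -0.3187  0.04  ]
base [ 174  205   96   40 3001]
[[268, 205], [268, 238], [174, 243], [178, 211]]
   [268 205] [0.6431 0.0874 0.016 ] [0.6535 0.0877 0.    ]
   [268 238] [0.5327 0.1014 0.016 ] [0.5413 0.1019 0.    ]
   [174 243] [0.5668 0.3628 0.016 ] [0.576  0.3675 0.    ]
   [178 211] [0.6721 0.3509 0.016 ] [0.6829 0.3554 0.    ]
head (array([0.5683, 0.1893, 0.1443]), np.float64(0.004896340688321628)) z.14: [0.5736 0.1886 0.14  ] [0.5715 0.1947 0.14  ]
clamp [0.6198 0.1837 0.145 ] rail R [0.6118 0.1057 0.147 ]
```

The handle triangulates to (0.575,-0.234,0.134), matching the expected z of 0.134. The block comes out 150 mm long with yaw ≈ -0.215. The stand has yaw ≈ -0.13, and the peg head is at about (0.568,0.19). Next I go over the stand for a wrist view.

```bash
python3 -m jog '{"slide":[[2.4,-3.4,0],[2.4,-3.4,0],[2.4,-3.4,0],[2.4,-3.4,0]],"angular":[[0,0,-0.106],[0,0,-0.106],[0,0,-0.106],[0,0,-0.106]]}' 8.5 60
python3 -m jog '{"slide":[[2.4,-3.4,0],[2.4,-3.4,0],[2.4,-3.4,0],[2.4,-3.4,0]],"angular":[[0,0,-0.106],[0,0,-0.106],[0,0,-0.106],[0,0,-0.106]]}'
python3 -m jog '{"slide":[[2.4,-3.4,0],[2.4,-3.4,0],[2.4,-3.4,0],[2.4,-3.4,0]],"angular":[[0,0,-0.106],[0,0,-0.106],[0,0,-0.106],[0,0,-0.106]]}'
python3 -m jog '{"slide":[[0,0,0],[0,0,0]],"angular":[[0,0,0],[0,0,0]]}'
python3 - <<'E'
from workcell import ctrl
from h import *
s=ctrl.get_state();c=ctrl.read_camera('wrist');c=wristcam(c,s);np.savez('pics/w1.npz',**c)
i=c['color'][...,::-1];cv2.imwrite('pics/w1.png',i);print(s['joint_positions'])
E
```

```text
time_s: 0.55
tool_pos: [0.3761, 0.4769, 0.4045]
ee_rot: [-1.302, -2.859, 0.001]
contact_force: [1.5, 0.5, 0.2]
finger_gap: 0.996
finger_force: 0.0
time_s: 0.95
tool_pos: [0.4721, 0.3409, 0.4046]
ee_rot: [-1.875, -2.521, 0.0]
contact_force: [0.7, 0.1, -0.6]
finger_gap: 0.994
finger_force: 0.0
time_s: 1.35
tool_pos: [0.568, 0.205, 0.4046]
ee_rot: [-2.363, -2.07, 0.0]
contact_force: [1.1, 1.0, 0.6]
finger_gap: 0.996
finger_force: 0.0
time_s: 1.55
tool_pos: [0.5678, 0.2054, 0.4045]
ee_rot: [2.361, 2.072, -0.001]
contact_force: [0.2, 1.1, 0.1]
finger_gap: 1.0
finger_force: 0.0
[-0.77712999  0.37909481  0.42690926  1.75565974 -0.17776507  1.04548656
 -0.41737323]
```

View pics/w1.png

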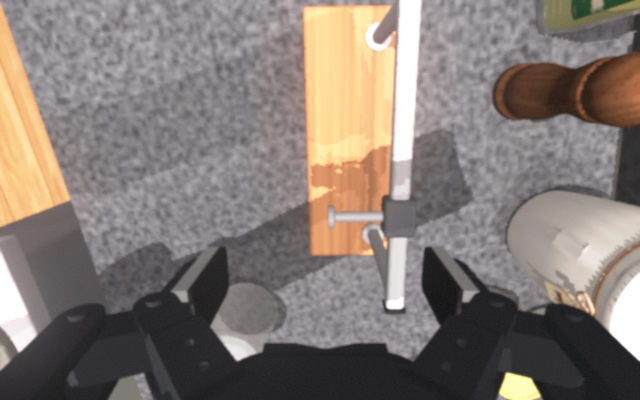

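The view shows the rail running vertically at u≈400, the clamp at (399,216), the peg at v≈216 from u≈336 to 384, and the head at (331,216). The base front edge runs from (305,8) to (312,255).

Run:
```python
from h import *
np.set_printoptions(precision=4,suppress=True)
c=L('w1');g=cv2.cvtColor(c['color'],cv2.COLOR_RGB2GRAY)
P=lambda u,v,z:plane(c,(u,v),z)
# rail lateral edges: bright columns at rows
for v in (60,120,270):
    r=g[v,380:430].astype(int);x=380+np.where(r>195)[0];print(v,x.min(),x.max(),P((x.min()+x.max())/2,v,.147))
print('base front',P(305,8,.016),P(312,255,.016))
for u in (345,355,365,375):
    print(u,g[205:230,u].tolist())
for v in(211,216,221):print(v,g[v,320:345].tolist())
print('peg head tip/clamp',P(331,216.5,.14),P(384,216.5,.14),'rail end',P(395,303,.147))
A,B=L('side0'),L('scene0')
print(tri(c,(330,217),A,(228,207.7)),tri(c,(330,217),B,(250.5,163)))
```

```text
60 380 417 [0.6279 0.2927 0.147 ]
120 380 414 [0.6244 0.2551 0.147 ]
270 390 404 [0.6165 0.1425 0.147 ]
base front [0.5697 0.363  0.016 ] [0.5394 0.0999 0.016 ]
345 [172, 172, 173, 173, 171, 162, 151, 151, 167, 183, 198, 212, 219, 214, 203, 188, 172, 165, 167, 170, 171, 169, 167, 168, 169]
355 [164, 165, 165, 165, 161, 156, 150, 154, 168, 186, 200, 210, 218, 212, 201, 185, 174, 167, 164, 164, 164, 163, 165, 164, 164]
365 [158, 157, 158, 158, 157, 150, 145, 154, 172, 186, 200, 212, 216, 213, 198, 186, 172, 162, 155, 145, 138, 143, 161, 180, 195]
375 [161, 161, 161, 162, 160, 154, 148, 158, 175, 189, 202, 212, 216, 211, 197, 181, 165, 157, 159, 172, 186, 195, 193, 177, 153]
211 [164, 164, 163, 164, 167, 165, 160, 155, 164, 174, 177, 174, 171, 163, 151, 149, 152, 153, 155, 154, 151, 149, 148, 150, 150]
216 [162, 162, 162, 165, 165, 165, 162, 159, 176, 195, 203, 204, 200, 188, 178, 191, 205, 210, 210, 211, 211, 210, 211, 212, 211]
221 [169, 169, 175, 179, 183, 182, 180, 178, 187, 198, 207, 210, 208, 196, 179, 175, 178, 181, 178, 176, 173, 172, 171, 173, 175]
peg head tip/clamp [0.5714 0.1898 0.14  ] [0.6111 0.1847 0.14  ] rail end [0.6129 0.1136 0.147 ]
(array([0.5713, 0.1893, 0.1423]), np.float64(0.0025012499139451987)) (array([0.5696, 0.1914, 0.1422]), np.float64(0.0028643009585270773))
```

The peg head is at (0.5714,0.1895), with the peg along yaw ≈ -0.12 and its middle at (0.592,0.187,0.14). Now over to the scraper.

```bash
python3 -m jog '{"slide":[[0.1,-3.5,0],[0.1,-4.5,0],[0.1,-4.5,0],[0.1,-4.5,0],[0.1,-4.5,0]],"angular":[[0,0,-0.02],[0,0,-0.02],[0,0,-0.02],[0,0,-0.02],[0,0,-0.006]]}'
python3 -m jog '{"slide":[[0.1,-4.5,0],[0.1,-4.5,0],[0,-4.5,0],[0,-4.5,0],[0,-4.5,0]],"angular":[[0,0,0],[0,0,0],[0,0,0],[0,0,0],[0,0,0]]}'
python3 -m jog '{"slide":[[0,0,0],[0,0,0],[0,0,0]],"angular":[[0,0,0],[0,0,0],[0,0,0]]}'
python3 - <<'E'
from workcell import ctrl
from h import *
s=ctrl.get_state();c=ctrl.read_camera('wrist');c=wristcam(c,s);np.savez('pics/w2.npz',**c)
i=c['color'][...,::-1];cv2.imwrite('pics/w2.png',i);print(s['joint_positions'])
m=cv2.inRange(cv2.cvtColor(c['color'],cv2.COLOR_RGB2HSV),(5,110,60),(18,255,255));n,l,st,ce=cv2.connectedComponentsWithStats(m)
for k in range(1,n):
    if st[k,4]>300:print(st[k],ce[k],cv2.minAreaRect(cv2.findNonZero((l==k).astype('uint8'))),plane(c,ce[k],.145))
E
```

```text
time_s: 2.1
tool_pos: [0.572, -0.008, 0.4047]
ee_rot: [-2.442, -1.976, -0.001]
contact_force: [0.6, 0.1, -0.5]
finger_gap: 0.999
finger_force: 0.0
time_s: 2.6
tool_pos: [0.5749, -0.2331, 0.4045]
ee_rot: [-2.441, -1.976, -0.002]
contact_force: [1.3, -0.0, -0.2]
finger_gap: 0.994
finger_force: 0.0
time_s: 2.9
tool_pos: [0.5752, -0.231, 0.4043]
ee_rot: [-2.441, -1.975, -0.001]
contact_force: [0.5, 0.3, 0.1]
finger_gap: 0.994
finger_force: 0.0
[-0.13459866  0.42754107  0.56231023  1.72329624 -0.25698165  1.06564425
  0.30254739]
[ 301  125   48  140 3621] [325.03700635 182.00220933] ((323.4488830566406, 193.97100830078125), (47.14527893066406, 138.5451202392578), 3.012787342071533) [ 0.57899147 -0.21777945  0.145     ]
```

View pics/w2.png

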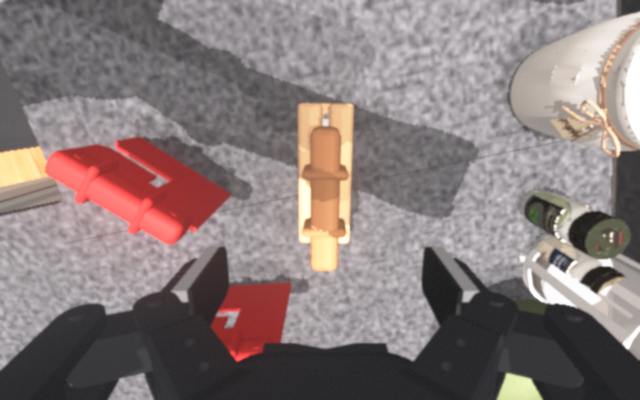

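The handle runs vertically at u≈324, v 125–271, and its finger stops are at (325,172) and (324,228). The jaws (pads at u≈215 and u≈435) straddle it, and the yaw already matches.

Run:
```python
from h import *
np.set_printoptions(precision=4,suppress=True)
c=L('w2');h=cv2.cvtColor(c['color'],cv2.COLOR_RGB2HSV)
m=cv2.inRange(h,(3,90,50),(16,255,255))
for v in range(125,275,8):
    x=np.where(m[v,290:360])[0]+290;print(v,x.min(),x.max(),end=' | ')
a,b=plane(c,(325,172),.149),plane(c,(324,228),.149);print(a,b,(a+b)/2,np.linalg.norm(a-b),np.arctan2(-(a-b)[0],(a-b)[1]))
a,b=plane(c,(325,126),.148),plane(c,(324,271),.130);print(a,b,(a+b)/2,np.arctan2(-(a-b)[0],(a-b)[1]))
a,b=plane(c,(298,104),.04),plane(c,(300,240),.04);print('block L edge yaw',np.arctan2(-(a-b)[0],(a-b)[1]))
a,b=plane(c,(353,104),.04),plane(c,(350,240),.04);print('block R edge yaw',np.arctan2(-(a-b)[0],(a-b)[1]))
```

```text
125 298 352 | 133 298 352 | 141 298 352 | 149 298 352 | 157 299 351 | 165 299 351 | 173 299 351 | 181 307 350 | 189 311 350 | 197 311 350 | 205 311 349 | 213 311 349 | 221 304 349 | 229 303 345 | 237 333 338 | 245 310 337 | 253 310 337 | 261 310 337 | 269 313 334 | [ 0.5807 -0.2098  0.149 ] [ 0.5712 -0.2506  0.149 ] [ 0.5759 -0.2302  0.149 ] 0.04187523350185933 -0.22728062413226502
[ 0.5872 -0.179   0.148 ] [ 0.5616 -0.2951  0.13  ] [ 0.5744 -0.2371  0.139 ] -0.21675757915525468
block L edge yaw -0.21685406856664352
block R edge yaw -0.20947483087729457
```

```bash
python3 - <<'E'
from h import *
A=L('side0')
for p in((438,203),(452,238),(442,257),(400,224),(375,270)):print(p,[plane(A,p,z).round(3).tolist() for z in(.12,.0)])
E
python3 -m jog '{"slide":[[0,0,-0.5],[0,-0.1,-1.5],[0,0,-1.5],[0,0,-1.5]],"angular":[[0,0,0],[0,0,0],[0,0,0],[0,0,0]]}'
```

```text
(438, 203) [[0.496, -0.366, 0.12], [0.563, -0.423, 0.0]]
(452, 238) [[0.388, -0.364, 0.12], [0.441, -0.421, 0.0]]
(442, 257) [[0.342, -0.32, 0.12], [0.389, -0.371, 0.0]]
(400, 224) [[0.452, -0.246, 0.12], [0.514, -0.287, 0.0]]
(375, 270) [[0.34, -0.147, 0.12], [0.387, -0.175, 0.0]]
time_s: 3.35
tool_pos: [0.5741, -0.234, 0.3527]
ee_rot: [-2.445, -1.971, 0.001]
contact_force: [-0.4, -0.2, 0.6]
finger_gap: 0.994
finger_force: 0.0
```

The decoys are clear of the gripper. Continue down and grip.

```bash
python3 -m jog '{"slide":[[0.1,0.1,-1.5],[0.05,0.1,-1.5],[0,0,-1.5],[0,0,-1.2],[0,0,-0.6]],"angular":[[0,0,0],[0,0,0],[0,0,0],[0,0,0],[0,0,0]]}'
python3 -m jog '{"slide":[[0,0,0],[0,0,0],[0,0,0]],"angular":[[0,0,0],[0,0,0],[0,0,0]]}'
```

```text
time_s: 3.85
tool_pos: [0.5756, -0.2324, 0.2901]
ee_rot: [-2.445, -1.97, 0.002]
contact_force: [-0.0, 0.6, -0.3]
finger_gap: 0.994
finger_force: 0.0
time_s: 4.15
tool_pos: [0.5762, -0.2328, 0.2925]
ee_rot: [2.445, 1.971, 0.001]
contact_force: [0.0, 0.5, 1.1]
finger_gap: 0.993
finger_force: 0.0
```

```bash
python3 -m jog '{"slide":[[0,0,-0.4],[0,0,0],[0,0,0],[0,0,0],[0,0,0]],"angular":[[0,0,0],[0,0,0],[0,0,0],[0,0,0],[0,0,0]]}' 1.0 60
python3 -m jog '{"slide":[[0,0,0],[0,0,0],[0,0,0],[0,0,0],[0,0,0]],"angular":[[0,0,0],[0,0,0],[0,0,0],[0,0,0],[0,0,0]]}'
```

```text
time_s: 4.65
tool_pos: [0.5759, -0.2326, 0.288]
ee_rot: [2.446, 1.971, 0.0]
contact_force: [-0.0, 0.6, 2.2]
finger_gap: 0.251
finger_force: 59.5
time_s: 5.15
tool_pos: [0.576, -0.2326, 0.288]
ee_rot: [2.446, 1.971, 0.0]
contact_force: [-0.7, 0.7, 5.2]
finger_gap: 0.252
finger_force: 59.9
```

The grip holds (opening ≈ 21.5 mm). Lift straight up.

```bash
python3 -m jog '{"slide":[[0,0,0.5],[0,0,0.8],[0,0,0.8],[0,0,0.8],[0,0,0.8]],"angular":[[0,0,0],[0,0,0],[0,0,0],[0,0,0],[0,0,0]]}'
python3 -m jog '{"slide":[[0,0,1.5],[0,0,2.5],[0,0,3],[0,0,3],[0,0,2]],"angular":[[0,0,0],[0,0,0],[0,0,0],[0,0,0],[0,0,0]]}'
python3 -m jog '{"slide":[[0,0,0],[0,0,0],[0,0,0]],"angular":[[0,0,0],[0,0,0],[0,0,0]]}'
python3 -c "
from workcell import ctrl;s=ctrl.get_state();print(s['torque'],s['joint_positions'])"
```

```text
time_s: 5.65
tool_pos: [0.5759, -0.2325, 0.3255]
ee_rot: [2.446, 1.971, 0.0]
contact_force: [0.2, 0.5, -3.2]
finger_gap: 0.248
finger_force: 58.7
time_s: 6.15
tool_pos: [0.5759, -0.2331, 0.4481]
ee_rot: [2.444, 1.969, 0.003]
contact_force: [-0.1, 1.1, -3.1]
finger_gap: 0.253
finger_force: 59.2
time_s: 6.45
tool_pos: [0.5755, -0.2321, 0.4433]
ee_rot: [-2.444, -1.97, 0.002]
contact_force: [0.4, 0.3, -4.0]
finger_gap: 0.247
finger_force: 59.0
[0.02111315 0.05697482 0.04423804] [-0.14893589  0.39389999  0.58161618  1.67735911 -0.23372285  1.14300175
  0.28183175]
```

```bash
python3 -m jog '{"slide":[[0.1,2,0],[0.2,3.5,0],[0.25,4.5,0],[0.25,4.5,0],[0.25,4.5,0]],"angular":[[0,0,0],[0,0,0.015],[0,0,0.015],[0,0,0.015],[0,0,0.015]]}'
python3 -m jog '{"slide":[[0.25,4.5,0],[0.25,4.5,0],[0.25,4.5,0],[0.25,4.5,0],[0.25,4.5,0]],"angular":[[0,0,0.01],[0,0,0.01],[0,0,0.01],[0,0,0],[0,0,0]]}'
python3 -m jog '{"slide":[[0.25,4.5,0],[0.2,3.3,0],[0.1,2,0],[0,0,0],[0,0,0]],"angular":[[0,0,0],[0,0,0],[0,0,0],[0,0,0],[0,0,0]]}'
python3 -m jog '{"slide":[[0,0,0],[0,0,0]],"angular":[[0,0,0],[0,0,0]]}'
```

```text
time_s: 6.95
tool_pos: [0.5859, -0.0407, 0.4432]
ee_rot: [-2.384, -2.043, 0.003]
contact_force: [1.5, 0.1, -3.0]
finger_gap: 0.25
finger_force: 59.2
time_s: 7.45
tool_pos: [0.5984, 0.1842, 0.4431]
ee_rot: [-2.354, -2.079, 0.004]
contact_force: [0.5, 0.0, -2.8]
finger_gap: 0.251
finger_force: 59.2
time_s: 7.95
tool_pos: [0.6045, 0.2795, 0.4436]
ee_rot: [2.355, 2.078, -0.004]
contact_force: [1.3, -0.8, -4.0]
finger_gap: 0.255
finger_force: 59.2
time_s: 8.15
tool_pos: [0.6049, 0.2784, 0.4448]
ee_rot: [2.357, 2.076, -0.001]
contact_force: [0.3, -1.3, -3.4]
finger_gap: 0.246
finger_force: 59.2
```

```bash
python3 -m jog '{"slide":[[-0.1,0.1,-1],[-0.1,0.1,-2],[-0.1,0,-2],[0,0,-2],[0,0,-1.5]],"angular":[[0,0,0],[0,0,0],[0,0,0],[0,0,0],[0,0,0]]}'
python3 -m jog '{"slide":[[0,0,0],[0,0,0],[0,0,0],[0,0,0]],"angular":[[0,0,0],[0,0,0],[0,0,0],[0,0,0]]}'
python3 - <<'E'
from workcell import ctrl
from h import *
s=ctrl.get_state();c=wristcam(ctrl.read_camera('wrist'),s);np.savez('pics/w3.npz',**c)
o=[c['color'][:400,:,::-1]]
for n in('side','scene'):
    d=ctrl.read_camera(n);np.savez(f'pics/{n}3.npz',**d)
    x,y=(170,160) if n=='side' else (205,105);o.append(cv2.resize(d['color'][y:y+75,x:x+100,::-1],(400,300),interpolation=cv2.INTER_CUBIC))
cv2.imwrite('pics/m3.png',np.vstack([np.hstack(o[1:]),cv2.resize(np.hstack([o[0]]),(480,300)).copy() if 0 else np.hstack([cv2.resize(o[0],(480,300)),np.zeros((300,320,3),'uint8')])]))
E
```

```text
time_s: 8.65
tool_pos: [0.6009, 0.2819, 0.3578]
ee_rot: [-2.355, -2.079, 0.003]
contact_force: [0.1, -0.4, -3.3]
finger_gap: 0.247
finger_force: 59.1
time_s: 9.05
tool_pos: [0.6018, 0.2825, 0.3609]
ee_rot: [2.355, 2.079, 0.003]
contact_force: [0.0, 0.0, -3.0]
finger_gap: 0.243
finger_force: 59.0
```

View pics/m3.png

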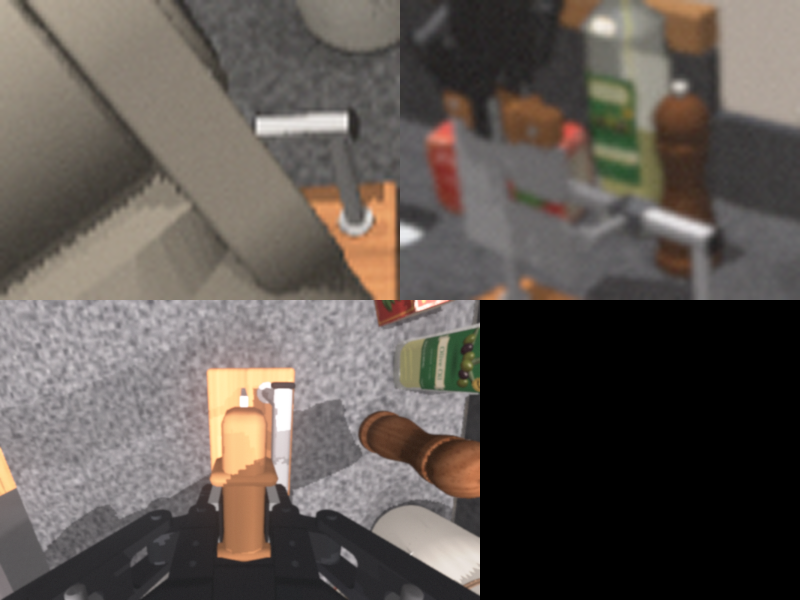

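Run:
```python
from h import *
np.set_printoptions(precision=4,suppress=True)
c=L('w3');T=np.array([.6018,.2825,0])
for n,p,z in(('blade corner',(325.5,124),.195),('handle end',(325,143),.221),('handle end lo',(325,143),.207)):
    q=plane(c,p,z);print(n,q,(q-T)@[.125,.992,0],(q-T)@[.992,-.125,0])
d=L('scene3');i=d['color'][125:175,210:275,::-1]
i=cv2.convertScaleAbs(i,alpha=1.5,beta=-40)
cv2.imwrite('pics/s3.png',cv2.resize(i,(780,600),interpolation=cv2.INTER_CUBIC))
# expected projections
for n,X in(('peg head',[.5714,.1895,.14]),('mouth expected',T+[0,0,.3609-.276+.0565]-.06*np.array([.125,.992,0])),('corner b',T+[0,0,.085]-.06*np.array([.125,.992,0]))):
    x=d['K']@(d['R']@np.array(X)+d['t']);x=x[:2]/x[2];print(n,x,((x-[210,125])*12))
```

```text
blade corner [0.6108 0.3421 0.195 ] 0.060258887003102425 0.0015174330103827679
handle end [0.61   0.3376 0.221 ] 0.055733357266938045 0.0012682237896441007
handle end lo [0.6098 0.336  0.207 ] 0.054053160683988334 0.0013004431164831843
peg head [251.9533 163.424 ] [503.4402 461.0875]
mouth expected [247.4778 157.2632] [449.7336 387.1579]
corner b [249.3066 173.9414] [471.6787 587.2972]
```

View pics/s3.png

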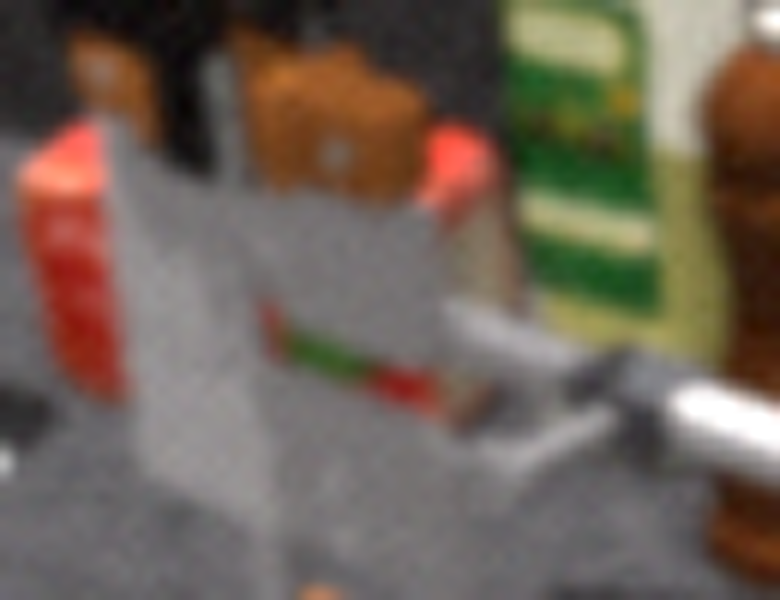

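The slot mouth shows at ≈(460,395) in the crop, level with the peg head at ≈(500,460), and matches the projection. The scraper is centred in the grip. Slide along the stand's -y, watching the force.

```bash
python3 -m jog '{"slide":[[-0.06,-0.5,-0.1],[-0.1,-0.8,0],[-0.1,-0.8,0],[-0.1,-0.8,0],[-0.06,-0.5,0]],"angular":[[0,0,0],[0,0,0],[0,0,0],[0,0,0],[0,0,0]]}'
python3 -m jog '{"slide":[[0,0,0],[-0.06,-0.5,0],[-0.06,-0.5,0],[-0.06,-0.5,0],[0,0,0]],"angular":[[0,0,0],[0,0,0],[0,0,0],[0,0,0],[0,0,0]]}'
```

```text
time_s: 9.7
tool_pos: [0.5973, 0.2469, 0.3588]
ee_rot: [2.356, 2.078, -0.0]
contact_force: [0.2, -0.1, -3.2]
finger_gap: 0.25
finger_force: 59.2
time_s: 10.2
tool_pos: [0.5955, 0.2323, 0.3588]
ee_rot: [2.356, 2.078, -0.001]
contact_force: [0.4, 0.2, -4.2]
finger_gap: 0.248
finger_force: 59.2
```

```bash
python3 -m jog '{"slide":[[-0.06,-0.5,0],[-0.06,-0.5,0],[-0.06,-0.5,0],[-0.06,-0.5,0],[0,0,0]],"angular":[[0,0,0],[0,0,0],[0,0,0],[0,0,0],[0,0,0]]}'
python3 -m jog '{"slide":[[-0.06,-0.5,0],[-0.06,-0.5,0],[-0.06,-0.5,0],[-0.03,-0.3,0],[0,0,0]],"angular":[[0,0,0],[0,0,0],[0,0,0],[0,0,0],[0,0,0]]}'
```

```text
time_s: 10.7
tool_pos: [0.5931, 0.2122, 0.3588]
ee_rot: [2.356, 2.078, -0.001]
contact_force: [-0.4, 0.3, -3.2]
finger_gap: 0.245
finger_force: 59.2
time_s: 11.2
tool_pos: [0.591, 0.1946, 0.3588]
ee_rot: [2.356, 2.078, -0.0]
contact_force: [-0.3, -0.1, -2.7]
finger_gap: 0.245
finger_force: 59.2
```

Now feel for the blind end in small steps.

```bash
for k in 1; do python3 -m jog '{"slide":[[-0.03,-0.25,0],[-0.03,-0.25,0],[0,0,0]],"angular":[[0,0,0],[0,0,0],[0,0,0]]}'; done
python3 -m jog '{"slide":[[-0.03,-0.25,0],[0,0,0]],"angular":[[0,0,0],[0,0,0]]}'
python3 -m jog '{"slide":[[-0.02,-0.15,0],[0,0,0]],"angular":[[0,0,0],[0,0,0]]}'
```

```text
time_s: 11.5
tool_pos: [0.5903, 0.1901, 0.3587]
ee_rot: [2.355, 2.079, -0.0]
contact_force: [-0.3, 0.2, -3.0]
finger_gap: 0.248
finger_force: 59.2
time_s: 11.7
tool_pos: [0.59, 0.1876, 0.3587]
ee_rot: [2.355, 2.079, -0.0]
contact_force: [-0.2, -1.0, -3.2]
finger_gap: 0.251
finger_force: 59.2
time_s: 11.9
tool_pos: [0.5898, 0.1863, 0.3587]
ee_rot: [2.355, 2.079, -0.0]
contact_force: [-0.5, -0.3, -3.9]
finger_gap: 0.247
finger_force: 59.2
```

```bash
python3 -m jog '{"slide":[[-0.02,-0.15,0],[0,0,0]],"angular":[[0,0,0],[0,0,0]]}'
python3 -m jog '{"slide":[[-0.02,-0.15,0],[0,0,0]],"angular":[[0,0,0],[0,0,0]]}'
```

```text
time_s: 12.1
tool_pos: [0.5896, 0.1855, 0.3588]
ee_rot: [-2.354, -2.08, -0.002]
contact_force: [-1.1, 1.4, -3.8]
finger_gap: 0.25
finger_force: 59.1
time_s: 12.3
tool_pos: [0.5894, 0.1848, 0.3588]
ee_rot: [-2.353, -2.08, -0.003]
contact_force: [1.2, 4.6, -6.1]
finger_gap: 0.255
finger_force: 58.9
```

Contact at y ≈ 0.1855 is the blind end. Back off to centre the peg in the leg, then lower gently.

```bash
python3 -m jog '{"slide":[[0.04,0.35,0],[0,0,0],[0,0,0]],"angular":[[0,0,0],[0,0,0],[0,0,0]]}'
python3 -m jog '{"slide":[[0,0,-0.2],[0,0,-0.3],[0,0,-0.3],[0,0,-0.3],[0,0,0]],"angular":[[0,0,0],[0,0,0],[0,0,0],[0,0,0],[0,0,0]]}'
```

```text
time_s: 12.6
tool_pos: [0.5898, 0.1865, 0.3586]
ee_rot: [2.355, 2.079, -0.001]
contact_force: [-0.2, -0.4, -3.0]
finger_gap: 0.251
finger_force: 59.1
time_s: 13.1
tool_pos: [0.5896, 0.1869, 0.347]
ee_rot: [-2.355, -2.079, 0.002]
contact_force: [1.0, -0.4, -3.1]
finger_gap: 0.251
finger_force: 59.1
```

```bash
python3 -m jog '{"slide":[[0,0,-0.2],[0,0,-0.2],[0,0,-0.2],[0,0,-0.1],[0,0,0]],"angular":[[0,0,0],[0,0,0],[0,0,0],[0,0,0],[0,0,0]]}'
python3 -m jog '{"slide":[[0,0,-0.1],[0,0,0]],"angular":[[0,0,0],[0,0,0]]}'
python3 -m jog '{"slide":[[0,0,-0.1],[0,0,0]],"angular":[[0,0,0],[0,0,0]]}'
```

```text
time_s: 13.6
tool_pos: [0.5898, 0.1869, 0.3405]
ee_rot: [-2.355, -2.079, 0.0]
contact_force: [-0.8, 0.5, -2.8]
finger_gap: 0.248
finger_force: 59.1
time_s: 13.8
tool_pos: [0.5898, 0.187, 0.3397]
ee_rot: [-2.355, -2.08, 0.0]
contact_force: [-1.2, 0.0, -3.2]
finger_gap: 0.247
finger_force: 59.1
time_s: 14.0
tool_pos: [0.5898, 0.1869, 0.3386]
ee_rot: [-2.355, -2.079, 0.0]
contact_force: [0.1, -0.5, -3.7]
finger_gap: 0.25
finger_force: 59.1
```

```bash
python3 -m jog '{"slide":[[0,0,-0.1],[0,0,0]],"angular":[[0,0,0],[0,0,0]]}'
python3 -m jog '{"slide":[[0,0,-0.1],[0,0,0]],"angular":[[0,0,0],[0,0,0]]}'
python3 -m jog '{"slide":[[0,0,-0.1],[0,0,0]],"angular":[[0,0,0],[0,0,0]]}'
```

```text
time_s: 14.2
tool_pos: [0.5898, 0.1869, 0.3376]
ee_rot: [-2.355, -2.079, 0.0]
contact_force: [0.1, -0.4, -3.3]
finger_gap: 0.249
finger_force: 59.1
time_s: 14.4
tool_pos: [0.5899, 0.187, 0.3368]
ee_rot: [2.355, 2.08, 0.0]
contact_force: [-1.2, -0.6, -2.4]
finger_gap: 0.252
finger_force: 59.4
time_s: 14.6
tool_pos: [0.59, 0.187, 0.3364]
ee_rot: [-2.355, -2.079, -0.001]
contact_force: [-1.9, -0.5, 3.6]
finger_gap: 0.248
finger_force: 60.3
```

Home: z ≈ 0.3365 as expected, and the peg now carries the weight. Ease slightly and let go.

```bash
python3 -m jog '{"slide":[[0,0,0.04],[0,0,0],[0,0,0]],"angular":[[0,0,0],[0,0,0],[0,0,0]]}' - 20
python3 -m jog '{"slide":[[0,0,0],[0,0,0],[0,0,0],[0,0,0],[0,0,0]],"angular":[[0,0,0],[0,0,0],[0,0,0],[0,0,0],[0,0,0]]}' 2.8
python3 -m jog '{"slide":[[0,0,0],[0,0,0],[0,0,0],[0,0,0],[0,0,0]],"angular":[[0,0,0],[0,0,0],[0,0,0],[0,0,0],[0,0,0]]}' 5
```

```text
time_s: 14.9
tool_pos: [0.5899, 0.187, 0.3364]
ee_rot: [2.355, 2.079, 0.001]
contact_force: [-2.1, -0.6, 3.7]
finger_gap: 0.247
finger_force: 60.2
time_s: 15.4
tool_pos: [0.5898, 0.187, 0.336]
ee_rot: [2.355, 2.08, 0.0]
contact_force: [0.3, 0.5, 0.1]
finger_gap: 0.326
finger_force: 0.0
time_s: 15.9
tool_pos: [0.5898, 0.187, 0.3361]
ee_rot: [-2.355, -2.08, -0.0]
contact_force: [0.4, -1.1, -0.5]
finger_gap: 0.588
finger_force: 0.0
```

Run:
```python
from workcell import ctrl
from h import *
s=ctrl.get_state();c=ctrl.read_camera('wrist')['color'][...,::-1]
d=ctrl.read_camera('scene')['color'][...,::-1][95:185,200:320]
cv2.imwrite('pics/m4.png',np.hstack([cv2.resize(c,(384,300))[:, :],cv2.resize(d,(400,300),interpolation=cv2.INTER_CUBIC)]))
```

```text
(no output)
```

View pics/m4.png

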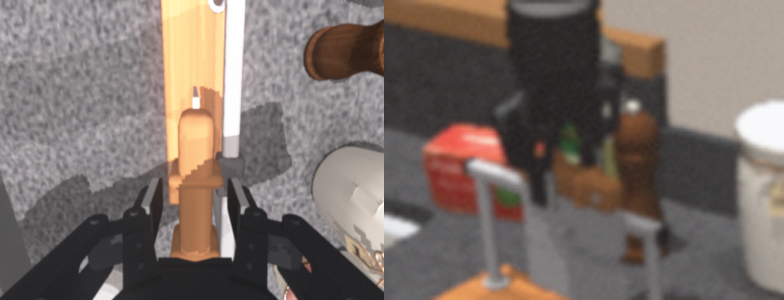

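The scraper hangs upright and level on the peg (handle at (196,180) left, blade at (555,245) right), with the fingers clear of it. Now retreat straight up.

```bash
python3 -m jog '{"slide":[[0,0,0.5],[0,0,1],[0,0,1.5],[0,0,2],[0,0,2]],"angular":[[0,0,0],[0,0,0],[0,0,0],[0,0,0],[0,0,0]]}'
python3 -m jog '{"slide":[[0,0,2],[-1,-2,1],[-1,-3,0],[-1,-3,0],[0,0,0]],"angular":[[0,0,0],[0,0,0],[0,0,0],[0,0,0],[0,0,0]]}'
python3 -m jog '{"slide":[[0,0,0],[0,0,0],[0,0,0],[0,0,0],[0,0,0]],"angular":[[0,0,0],[0,0,0],[0,0,0],[0,0,0],[0,0,0]]}'
python3 - <<'E'
from workcell import ctrl
from h import *
c=ctrl.read_camera('wrist')['color'][...,::-1]
d=ctrl.read_camera('scene')['color'][...,::-1][95:185,200:320]
cv2.imwrite('pics/m5.png',np.hstack([cv2.resize(c,(384,300))[:, :],cv2.resize(d,(400,300),interpolation=cv2.INTER_CUBIC)]))
E
```

```text
time_s: 16.5
tool_pos: [0.5899, 0.1868, 0.4082]
ee_rot: [2.355, 2.079, 0.002]
contact_force: [0.3, 0.5, 0.4]
finger_gap: 0.585
finger_force: 0.0
time_s: 17.0
tool_pos: [0.5591, 0.1016, 0.4381]
ee_rot: [2.361, 2.07, 0.001]
contact_force: [0.4, 0.2, -0.8]
finger_gap: 0.584
finger_force: 0.0
time_s: 17.5
tool_pos: [0.5599, 0.1076, 0.436]
ee_rot: [-2.354, -2.081, 0.0]
contact_force: [-0.1, -0.4, 0.5]
finger_gap: 0.585
finger_force: 0.0
```

View pics/m5.png

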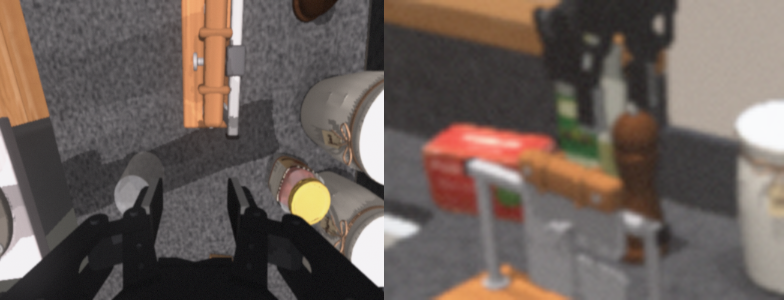

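The scraper hangs upright on the peg (the head shows at (197,62) beside the blade, the clamp at (236,60)). The jar and the tumbler are still standing, and the robot is clear. Handing in.

```bash
python3 -c "
from workcell import ctrl;print(ctrl.close_job())"
```

```text
the job is handed in; nothing more can be done
None
```

The scraper hangs upright on the peg alone, with the peg at the closed top of its slot; the jar and tumbler were not touched, and I handed the job in at about 17.6 s.

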